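# Slide the drip tray home under the dispenser

## Robot

A 6-joint arm with a two-finger parallel gripper is mounted at the origin on the work surface; the furniture and walls round the work are solid. World frame = base frame: x ahead of the robot, y to its left, z up, the work surface at z = 0. Lengths are in mm, angles in rad, forces in N, time in s.
With the tool pointing down it reaches from about 275 to 750 mm from the base axis. Payload 10.2 kg.
Tool frame: the origin (TCP) lies between the finger pads; the fingertips stand manip.tips_ahead ahead of it and the grasp point (between the pads) lies 6 mm ahead of it (manip.tips_ahead is the distance from the TCP to the fingertips, in mm); z points along the fingers, y is the line along which they close (so a half turn about z gives the same grasp; the last joint's range is limited). The gripper opens to 85 mm and grips with 20 to 120 N. Pads are 22 mm wide; open, the fingers measure 114 mm over their backs; the gripper's body (76 mm by 85 mm) begins 54 mm behind the grasp point. The pads swing forward as they close: fully open they stand 13 mm farther back than shut.
Start: joints at [0.958, 0.313, 1.498, -0, 1.331, -0.223], TCP at [199.515, 485.618, 256.294] pointing down, gripper open.
Joint ranges: [-2.94, 2.94], [-0.97, 2.17], [0.19, 2.56], [-1.23, 4.37], [0.02, 3.11], [-2.88, 2.88]. Speed limits (rad/s): [2.39, 2.39, 3.01, 3.14, 3.14, 3.14].

## Interface

Orientations are given as a rotation vector (axis times angle).
In Python, from bench import observe, optics, workorder, recognise, manip gives the robot as it stands. The module is installed in compiled form; this text tells all that it offers.
- The arm moves only by the tool move_arm, never from a script. Its arguments are lists of equal length, an entry for each row: "angular": the turn, a rotation vector about the tool's x, y, z in rad, a list of three; "travel": the shift along the tool's x, y, z in mm, a list of three; "claw": the finger opening in mm, from 0 to 85.4. In form: {"angular": [[wx, wy, wz], ...], "travel": [[dx, dy, dz], ...], "claw": [claw, ...]}. A call has 1 to 8 rows; each row is the pose to reach, as a shift and turn from the pose commanded when the call began, along the tool's axes at that moment; what a row does not reach only later rows make up. A row lasts 1/12 s, in which the tool goes at most 41.7 mm and 7.16 degrees, less where a joint would pass 70% of its speed; a pose out of reach is approached as far as the arm can. A call with a gripper value outside its range is refused whole. The fingers move at their own pace and stop on an object; "force" is the grip in N (left out, the last holds). Time passes only in rows, so rows that repeat a pose let the fingers close. It gives the time, the measured TCP pose, the force, the opening and the grip force at its end, in the units of the state.
- observe(): the state, without advancing time (a new reading comes with each control period).
- optics.grab_frame(name): name is "scene" or "side" or "wrist"; returns a dict with "img" (420x560x3 uint8, blue, green, red), "intrinsics" (3x3 intrinsics, pixels), "R" (3x3) and "t" (3): a world point X has camera coordinates R X + t. Camera axes: x right, y down, z forward; pixel columns grow to the right and rows downward; lengths in mm; the calibration is good to about 2 mm. A picture is of the moment at which its call begins. There is no depth.
- workorder.finish_job(): hands the job in; it is judged then, once.
Trained networks look in the newest picture that a camera, given by its name, has taken for a name from the list of things; names that differ only in an ending like _2 or _b are one class to them, and where a whole thing is asked for, a point or a joint stands for the part that bears it (a point fixed in the world has none). Each returns a list of dicts, best first, with "conf" (0 to 1); they miss things now and then, are a little off and sometimes report something else, mostly with a low value. They report only what shows in the picture. A call takes as long as a camera call. They do not tell look-alikes from the thing itself.
- recognise(target, camera): "box" ([left, top, width, height] in pixels, round what is visible of it).
The state is a dict: "t": time; "joints": joint angles; "qd": joint speeds; "joint_efforts": joint torques, N m; "tool_pos": TCP position; "tcp_rot": TCP orientation; "contact_force": force on the tool from outside, world axes, zero at the start; "moment": the same for the moment, N m; "finger_gap": opening from 0.0 (shut) to 1.0 (fully open); "grasp_force": force on a finger pad.
Only numpy, scipy, OpenCV 4.12 (cv2) and the standard library are available. Lean on these libraries where they do the work, as an engineer would, in place of code of your own. Each camera call takes 0.05 s, during which the arm holds its last target. There are 200 camera calls.

## Task

The steel drip tray (its handle is the upright grey fin) belongs under the white bench dispenser: slide it nose first through the low opening in the dispenser's front until it is fully home against the stop at the back, then let go. The guides inside cannot be seen and need not be in the middle of the opening, so feel for their side walls and line the tray up by them: work gently, keep the tray flat and never force it. Leave the flask, the bottle, the vial and the tape roll where they stand.

Things in the scene. Friction and masses are not known exactly. Their poses are not given: they have to be found in the camera images.
- tray: Drip tray, bare sheet steel, shallow and open, 130 mm long (x), 100 wide (y), 16 high (front panel 20), 0.13 to 0.25 kg. Origin: centre of its underside. +x points to its nose, which goes in first (corners bevelled 4 mm at 45 deg); at -x a flat neck, 26 mm wide, 6 thick, runs out to an upright grey fin. It starts flat on the worktop; drag it there, fin raised 1 to 2 mm so as not to press down.
- fin (a point): Grip point in the tray's grey fin, at tray (-125, 0, 50) mm. The fin is 12 mm thick (y), 40 mm long (x) and reaches from 6 to 62 mm above the worktop: pinch it across y, from above.
- dispenser: Bench dispenser, fixed: white housing 200 x 200 mm, 85 mm high, steel grate on top; at the back a column with a spout (240 mm high, none of it nearer than 112 mm behind the front face). Origin: centre of its underside, at worktop height. Its front faces -x; the tray goes in along +x, sliding on the worktop.
- mouth (a point): Middle of the low opening in the dispenser's front, 136 mm wide, 30 mm high, at worktop height: dispenser (-100, 0, 0) mm, axes as the dispenser's.
- flask: Conical glass flask, 65 mm across, 101 mm high, loose, stands to the right of the dispenser. Origin: centre of its underside. Bystander.
- jar_bottle: Clear laboratory bottle with tube fittings in its cap, 70 mm across, 168 mm high, loose. Origin: centre of its underside. Bystander.
- vial: Small clear vial with a blue cap, 23 mm across, 51 mm high, loose, left of the dispenser. Origin: centre of its underside. Bystander.
- tape: Roll of pale yellow label tape, 72 mm across, 19 mm high, loose, lying flat at the left. Origin: centre of its underside. Bystander.
- guides (a point): Dispenser (-60, 0, 0) mm, nominal front of the hidden guides: two walls 103 mm apart (tray 100), 26 mm high, parallel to the dispenser's x, from x = -60 to +30 mm; ahead of that each flares out 18 mm at 45 degrees (from x = -78). Their middle is really anywhere within 14 mm left or right of this point. They are rigid (a held tray loads up by some 20 N per mm) and the nose catches on the flares.
- home (a point): Dispenser (-35, 0, 0) mm: where the tray's origin is (but for the guides' sideways offset) when the nose meets the firm stop at the guides' rear end. Then the tray's front panel is flush with the housing's front and the fin's grip point 60 mm out in front of it.
Not all that is in view belongs to the job. What is shaped like the tray but turquoise is not meant.

How it is judged:
By the outcome, as a careful person would: the job done as asked, in the order asked, and still so for the second after the job is handed in, with the robot touching nothing.
It also fails if it takes over 56 s, if anything falls off the work surface, if the arm or the gripper's body presses on something with over 40 N, if the wrist force passes 120 N, or if a joint passes its speed limit or range.

## Working session

There is one attempt and no reset: what is moved stays moved. The work goes in short steps, Python scripts to look and compute and a tool call to move; the robot and the scene stay as the last step left them, time stands still between calls to the robot, and variables do not carry over. Pictures are saved under pics/ and viewed, at most 10 in all, crops included, and the job is handed in when it is done.

Besides the shell and the picture viewer there is one more tool, called after ">>>" as name(argument=value, ...), one argument or row to a line, values as JSON. move_arm: Moves the arm, as the interface text tells. Its arguments: {"type":"object","properties":{"angular":{"type":"array"},"travel":{"type":"array"},"claw":{"type":"array"},"force":{"type":"number"}},"required":["angular","travel","claw"]}

```bash
mkdir -p pics; cat > h.py <<'E'
import numpy as np, cv2
from bench import observe, optics, workorder, recognise, manip
def ray(f,u,v,z):
    K,R,t=[np.array(f[k],float) for k in("intrinsics","R","t")]
    d=R.T@np.linalg.inv(K)@np.array([u,v,1.]); c=-R.T@t
    return (c+d*(z-c[2])/d[2]).round(1)
def proj(f,X):
    K,R,t=[np.array(f[k],float) for k in("intrinsics","R","t")]
    p=K@(R@np.array(X,float)+t); return (p[:2]/p[2]).round(1)
E
python3 - <<'E'
from h import *
s=observe(); print(s, manip.tips_ahead)
ims=[]
for c in("scene","side"):
    f=optics.grab_frame(c); cv2.imwrite(f"pics/{c}0.png",f["img"]); print(c,(-np.array(f["R"]).T@f["t"]).round())
    for n in("tray","fin","dispenser","flask","jar_bottle","vial","tape"):
        print(n,[(np.round(d["box"]),round(d["conf"],2)) for d in recognise(n,c)[:3]])
E
```

```text
{'t': 0.0, 'joints': array([ 9.57592015e-01,  3.13412490e-01,  1.49844089e+00,  2.82825028e-05,
        1.33103048e+00, -2.23437422e-01]), 'qd': array([-1.27011594e-03,  6.30843544e-04, -1.42701619e-03, -9.99735917e-05,
       -1.74787425e-04,  4.19290167e-04]), 'joint_efforts': array([ 6.50218499e-05, -4.12267399e+01, -2.59744889e+01, -1.78483556e-04,
        4.13499321e-03,  1.78556195e-05]), 'tool_pos': array([199.37092959, 485.41773728, 255.75282784]), 'tcp_rot': array([-6.08280126e-01, -3.08158129e+00,  1.83548031e-03]), 'contact_force': array([-0.49994827, -0.45875329, -0.06695416]), 'moment': array([ 0.00397158, -0.01789579, -0.00220074]), 'grasp_force': 0.0, 'finger_gap': 0.9992823286935396} 25.0
scene [-650.  811. 1038.]
tray [(array([326., 191.,  55.,  33.]), 0.63)]
fin [(array([325., 188.,  55.,  35.]), 0.73)]
dispenser [(array([189., 143.,  63.,  75.]), 0.57)]
flask [(array([327., 187.,  54.,  37.]), 0.43)]
jar_bottle []
vial [(array([177., 238.,   4.,  14.]), 0.44)]
tape [(array([208., 272.,  24.,  20.]), 0.52)]
side [ 113. 1063.  512.]
tray [(array([369., 215.,  56.,  26.]), 0.94), (array([271., 202.,  59.,  23.]), 0.79)]
fin [(array([270., 201.,  61.,  23.]), 0.68), (array([372., 217.,  47.,  25.]), 0.61)]
dispenser [(array([ 99., 163., 112., 119.]), 0.85)]
flask [(array([212., 189.,  18.,  29.]), 0.6), (array([269., 200.,  66.,  28.]), 0.47), (array([103., 162., 110., 116.]), 0.23)]
jar_bottle [(array([233., 160.,  20.,  50.]), 0.58)]
vial [(array([151., 277.,  13.,  27.]), 0.82)]
tape [(array([239., 296.,  29.,  24.]), 0.81)]
```

View pics/scene0.png

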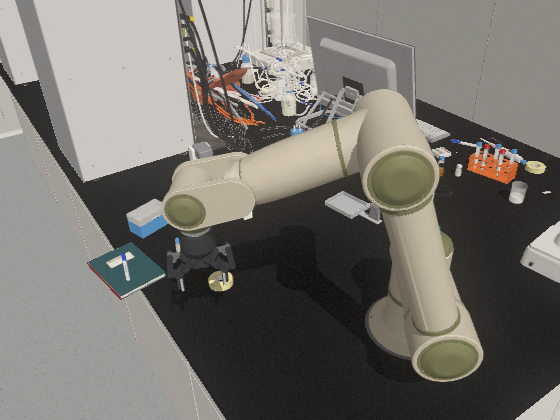

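View pics/side0.png

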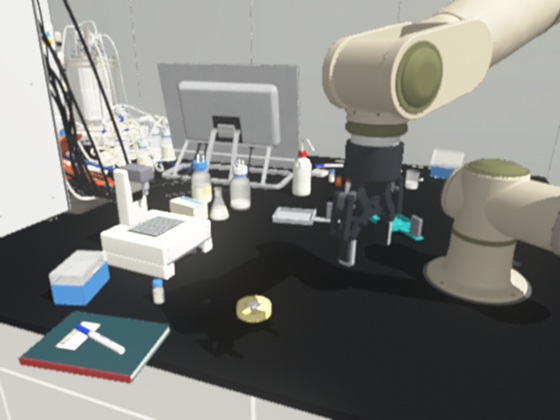

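Candidates: steel tray at side (295,215) / scene (348,205); the turquoise look-alike at side (400,224), hidden behind the arm in scene. Others that are grey: the monitor stand (side 230,150). I choose the steel one with the grey fin and check it in a crop.

```bash
python3 - <<'E'
from h import *
a=cv2.imread("pics/side0.png");b=cv2.imread("pics/scene0.png")
r=lambda i,x,y,w,h,W,H:cv2.resize(i[y:y+h,x:x+w],(W,H),interpolation=cv2.INTER_CUBIC)
top=np.hstack([r(a,265,195,80,40,400,200),r(b,315,180,80,40,400,200)])
bot=np.hstack([r(a,95,160,125,125,400,400),r(b,180,135,80,80,400,400)])
cv2.imwrite("pics/crop1.png",np.vstack([top,bot]))
E
```

```text
(no output)
```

View pics/crop1.png

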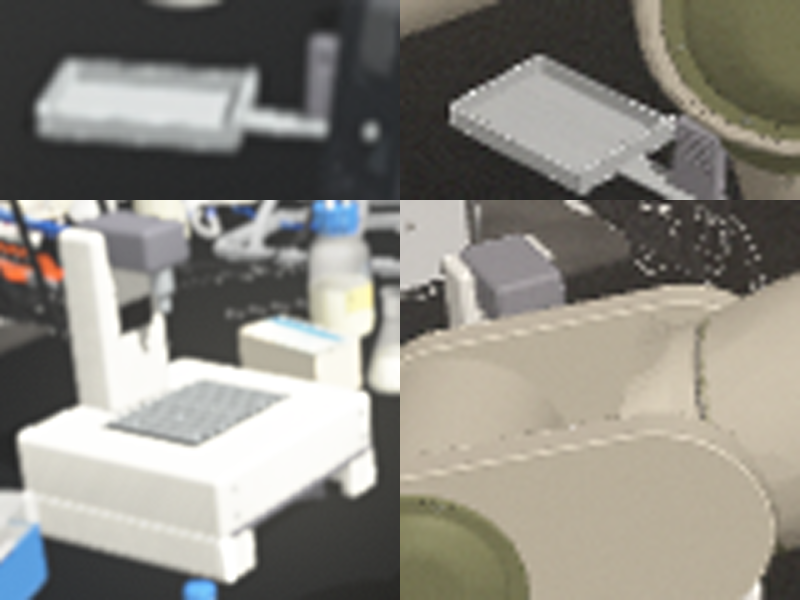

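```bash
python3 - <<'E'
from h import *
a=optics.grab_frame("side");b=optics.grab_frame("scene")
print("rim",[ray(b,*p,16)[:2] for p in((325,202),(343,191),(370,204),(352,215.6))])
print("side rim",[ray(a,*p,16)[:2] for p in((272.6,216.5),(279,207),(316,209),(313,220))])
print("fin scene",[ray(b,*p,62)[:2] for p in((370,203.5),(380,210))])
print("fin side",[ray(a,*p,62)[:2] for p in((326.5,202),(332,202.5))])
print("disp top",[ray(a,*p,85)[:2] for p in((101.3,236),(163.1,249.5),(210.6,220.3))])
print("disp bot",[ray(a,*p,0)[:2] for p in((166.3,281),(213.5,250))])
for n,p in dict(vial=(157,303),tape=(254,318),flask=(220,218)).items(): print(n,ray(a,*p,0))
E
```

```text
rim [array([ 594.6, -166.3]), array([ 615.3, -265.7]), array([ 490.8, -287.8]), array([ 471.8, -189.2])]
side rim [array([ 599.3, -169.7]), array([ 613.1, -264.2]), array([ 490. , -292.9]), array([ 469.4, -188.9])]
fin scene [array([ 441.8, -240.4]), array([ 392.5, -240.9])]
fin side [array([ 442.8, -245. ]), array([ 425.1, -246.9])]
disp top [array([870.8, 288.5]), array([685. , 298.4]), array([675.9,  92.5])]
disp bot [array([687.9, 293.8]), array([668.7,  97.3])]
vial [650.1 384.4   0. ]
tape [430.9 359.4   0. ]
flask [ 769.6 -130.8    0. ]
```

```bash
cat >> h.py <<'E'
from scipy.spatial.transform import Rotation as Ro
def go(x,y,z,deg):
    """tool-frame turn & travel from the measured pose to a tool-down pose with tray heading deg"""
    s=observe(); R=Ro.from_rotvec(s["tcp_rot"]).as_matrix(); a=np.radians(deg); c,n=np.cos(a),np.sin(a)
    T=np.array([[-c,-n,0],[-n,c,0],[0,0,-1]]); 
    print("turn",Ro.from_matrix(R.T@T).as_rotvec().round(3),"travel",(R.T@(np.array([x,y,z])-s["tool_pos"])).round(1))
def st():
    s=observe(); R=Ro.from_rotvec(s["tcp_rot"]).as_matrix()
    print("t %.1f"%s["t"],s["tool_pos"].round(1),"head %.2f"%np.degrees(np.arctan2(-R[1,0],-R[0,0])),"F",s["contact_force"].round(1),"M",s["moment"].round(2),"gap %.3f grip %.0f"%(s["finger_gap"],s["grasp_force"]))
E
python3 - <<'E'
from h import *
st(); go(420,150,240,10.5); go(420,-251,150,10.5)
E
```

```text
t 0.9 [199.5 485.6 256.3] head -22.33 F [-0.9 -0.2  0.1] M [ 0.04  0.01 -0.  ] gap 0.998 grip 0
turn [-0.    -0.    -0.573] travel [-331.5 -226.7   16.3]
turn [-0.    -0.    -0.573] travel [-483.9 -597.6  106.3]
```

>>> move_arm(
  angular=[
    [0,0,-0.573],
    [0,0,-0.573],
    [0,0,-0.573],
    [0,0,-0.573],
    [0,0,-0.573],
    [0,0,-0.573],
    [0,0,-0.573],
    [0,0,-0.573],
  ],
  travel=[
    [-331,-227,16],
    [-331,-227,16],
    [-331,-227,16],
    [-331,-227,16],
    [-331,-227,16],
    [-331,-227,16],
    [-331,-227,16],
    [-331,-227,16],
  ],
  claw=[85,85,85,85,85,85,85,85],
)

```text
t: 1.57
tool_pos: [367.6, 228.9, 244.3]
tcp_rot: [-0.288, 3.128, 0.0]
contact_force: [1.4, 0.3, -0.2]
finger_gap: 0.994
grasp_force: 0.0
```

```bash
python3 - <<'E'
from h import *
st(); go(410,-245,190,10.5)
E
```

```text
t 1.6 [367.6 228.9 244.3] head 10.53 F [ 1.4  0.3 -0.2] M [ 0.02 -0.03  0.03] gap 0.994 grip 0
turn [0.    0.001 0.001] travel [  45.  -473.7   54.3]
```

>>> move_arm(
  angular=[
    [0,0,0],
    [0,0,0],
    [0,0,0],
    [0,0,0],
    [0,0,0],
    [0,0,0],
    [0,0,0],
    [0,0,0],
  ],
  travel=[
    [30,-455,54],
    [30,-455,54],
    [30,-455,54],
    [30,-455,54],
    [30,-455,54],
    [30,-455,54],
    [30,-455,54],
    [30,-455,54],
  ],
  claw=[85,85,85,85,85,85,85,85],
)

```text
t: 2.23
tool_pos: [405.5, -100.3, 205.0]
tcp_rot: [-0.287, 3.128, -0.001]
contact_force: [1.0, 0.4, -0.3]
finger_gap: 0.993
grasp_force: 0.0
```

```bash
python3 - <<'E'
from h import *
st(); go(405,-245,190,10.5)
E
```

```text
t 2.2 [ 405.5 -100.3  205. ] head 10.47 F [ 1.   0.4 -0.3] M [-0.02 -0.02 -0.04] gap 0.993 grip 0
turn [-0.     0.001 -0.   ] travel [  26.8 -142.2   15.1]
```

>>> move_arm(
  angular=[
    [0,0,0],
    [0,0,0],
    [0,0,0],
    [0,0,0],
    [0,0,0],
  ],
  travel=[
    [25,-130,15],
    [25,-130,15],
    [25,-130,15],
    [25,-130,15],
    [25,-130,15],
  ],
  claw=[85,85,85,85,85],
)

```text
t: 2.65
tool_pos: [404.5, -232.6, 189.5]
tcp_rot: [0.282, -3.128, -0.001]
contact_force: [-0.5, 0.4, 0.8]
finger_gap: 0.992
grasp_force: 0.0
```

```bash
python3 - <<'E'
from h import *
st()
ims=[]
for c in("wrist","side","scene"):
    f=optics.grab_frame(c); cv2.imwrite(f"pics/{c}1.png",f["img"]); ims.append(f["img"])
    for n in("fin","dispenser"): print(c,n,[(np.round(d["box"]),round(d["conf"],2)) for d in recognise(n,c)[:3]])
r=lambda i,x,y,w,h,W,H:cv2.resize(i[y:y+h,x:x+w],(W,H),interpolation=cv2.INTER_CUBIC)
cv2.imwrite("pics/m1.png",np.vstack([np.hstack([cv2.resize(ims[0],(400,300)),r(ims[1],265,190,120,90,400,300)]),np.hstack([r(ims[1],95,195,120,90,400,300),r(ims[2],170,140,100,75,400,300)])]))
E
```

```text
t 2.6 [ 404.5 -232.6  189.5] head 10.29 F [-0.5  0.4  0.8] M [ 0.07 -0.03 -0.06] gap 0.992 grip 0
wrist fin [(array([220., 182.,  88., 171.]), 0.78)]
wrist dispenser []
side fin [(array([269., 201.,  73.,  23.]), 0.74), (array([102., 163., 113., 118.]), 0.63)]
side dispenser [(array([ 99., 166., 115., 117.]), 0.9)]
scene fin [(array([345., 190.,  36.,  34.]), 0.62), (array([406., 223.,  34.,   8.]), 0.4)]
scene dispenser [(array([177., 143.,  76.,  92.]), 0.9)]
```

View pics/m1.png

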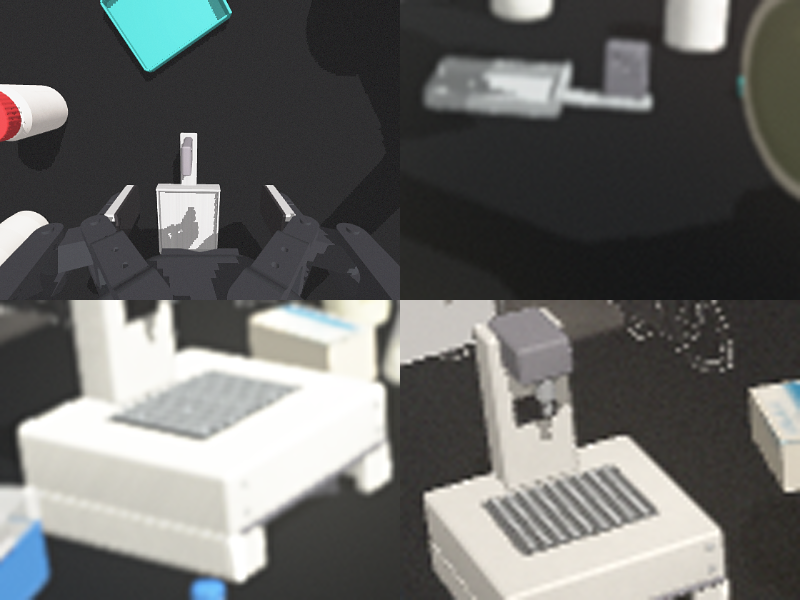

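The wrist view shows the fin top about (183–191,148–176) in the crop (full-res ~(262,227)), with the steel tray below it and the turquoise one far behind at the top. The dispenser is fully clear in side and scene.

```bash
python3 - <<'E'
from h import *
w=optics.grab_frame("wrist"); im=cv2.imread("pics/wrist1.png"); b=cv2.imread("pics/scene1.png")
print("fin top ends",ray(w,262,208,62),ray(w,262,246,62)," neck end",ray(w,257,187,6),ray(w,274,187,6),"panel",ray(w,220,261,20),ray(w,306,261,20))
print("turq corner",ray(w,210,100,16),ray(w,320,15,16),ray(w,150,15,16))
r=lambda i,x,y,w,h,W,H:cv2.resize(i[y:y+h,x:x+w],(W,H),interpolation=cv2.INTER_CUBIC)
cv2.imwrite("pics/m2.png",np.hstack([r(im,220,170,100,120,400,480),r(b,170,165,90,108,400,480)]))
go(420,-251,57,10.5); st()
E
```

```text
fin top ends [ 405.8 -245.2   62. ] [ 441.6 -239.2   62. ]  neck end [ 400.8 -254.6    6. ] [ 397.5 -237.     6. ] panel [ 486.3 -280.5   20. ] [ 469.1 -188.2   20. ]
turq corner [ 324.2 -311.2   16. ] [ 237.4 -225.    16. ] [ 264.7 -370.7   16. ]
turn [-0.     0.     0.001] travel [-10.9 -23.3 133.2]
t 3.1 [ 405.  -230.   190.2] head 10.55 F [-0.4 -0.2  0.7] M [ 0.02  0.06 -0.05] gap 0.993 grip 0
```

View pics/m2.png

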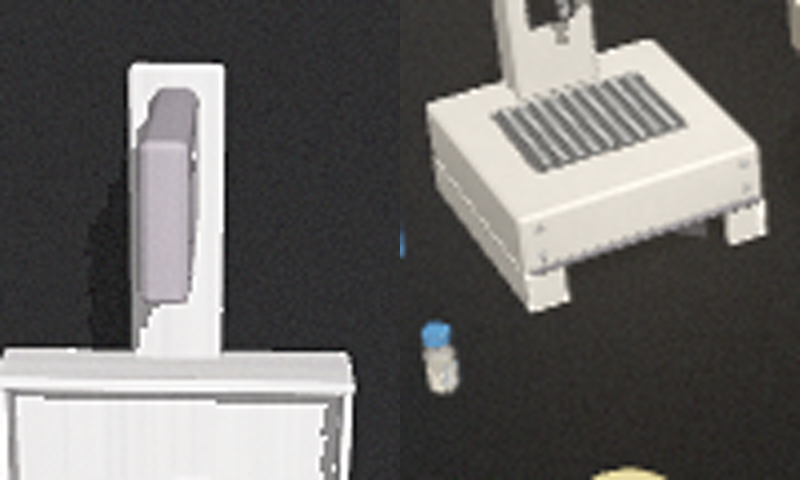

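>>> move_arm(
  angular=[
    [0,0,0],
    [0,0,0],
    [0,0,0],
    [0,0,0],
    [0,0,0],
    [0,0,0],
    [0,0,0],
    [0,0,0],
  ],
  travel=[
    [-15.5,-15.5,0],
    [-15.5,-15.5,30],
    [-15.5,-15.5,60],
    [-15.5,-15.5,90],
    [-15.5,-15.5,115],
    [-15.5,-15.5,132],
    [-15.5,-15.5,132],
    [-15.5,-15.5,132],
  ],
  claw=[85,85,85,85,85,85,85,85],
)

```text
t: 3.82
tool_pos: [422.9, -242.7, 58.0]
tcp_rot: [0.288, -3.128, -0.001]
contact_force: [0.1, -0.5, 1.7]
finger_gap: 0.992
grasp_force: 0.0
```

```bash
python3 - <<'E'
from h import *
from scipy.optimize import least_squares
st()
a=optics.grab_frame("side");b=optics.grab_frame("scene");w=optics.grab_frame("wrist")
cv2.imwrite("pics/w2.png",w["img"])
C=dict(FL=(-100,100),FR=(-100,-100),BL=(100,100),BR=(100,-100))
obs=[(b,'BL',85,176.1,188.2),(b,'BR',85,227.4,174),(b,'FR',85,251,198.1),(b,'FL',85,197.5,215),(b,'FL',0,199.3,234.8),(b,'FR',0,252.4,218.3),
(a,'FL',85,163.4,251),(a,'FR',85,211.2,219.3),(a,'BL',85,101,235),(a,'FL',0,167,280)]
def res(p,cal=obs):
    c,s=np.cos(p[2]),np.sin(p[2]); o=[]
    for f,k,z,u,v in cal:
        x,y=C[k]; o+=list(proj(f,[p[0]+c*x-s*y,p[1]+s*x+c*y,z])-[u,v])
    return np.array(o)
for sub in(obs,obs[:6],obs[6:]):
    r=least_squares(lambda p:res(p,sub),[780,190,-.06],loss='soft_l1',diff_step=1e-3); p=r.x; print(p[:2].round(1),np.degrees(p[2]).round(2)); 
    m=p[:2]-100*np.array([np.cos(p[2]),np.sin(p[2])]); print("mouth",m.round(1),res(p,sub).round(1))
E
```

```text
t 3.8 [ 422.9 -242.7   58. ] head 10.51 F [ 0.1 -0.5  1.7] M [-0.02  0.02 -0.04] gap 0.992 grip 0
[783.6 180. ] -3.45
mouth [683.8 186. ] [-1.2  0.2 -0.9 -0.9  0.4 -0.3 -0.8  0.5  0.4  1.7  0.5  0.   1.1 -3.9
 -0.1  0.1 -1.5 -2.2  0.6 -0.6]
[781.3 177.5] -3.44
mouth [681.5 183.5] [-0.3  0.2  0.  -0.8  1.4 -0.3  0.2  0.5  1.4  1.7  1.4  0.1]
[779.1 187.9] -3.44
mouth [679.3 193.9] [ 0.8 -2.3  0.   1.3 -2.3 -0.8  0.3  1.2]
```

View pics/w2.png

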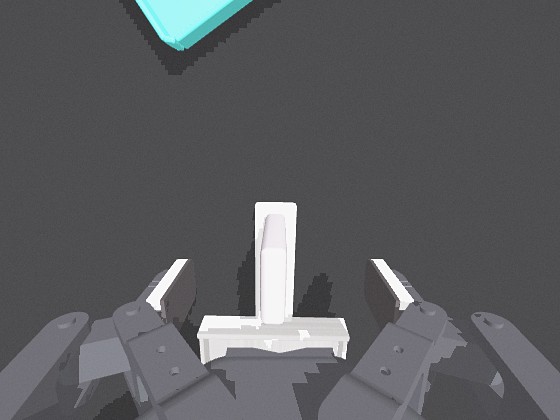

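Fingers straddle the fin (fin at x≈273, pads at 170 and 388). Closing.

>>> move_arm(
  angular=[
    [0,0,0],
    [0,0,0],
    [0,0,0],
    [0,0,0],
    [0,0,0],
    [0,0,0],
    [0,0,0],
    [0,0,0],
  ],
  travel=[
    [0,0,0],
    [0,0,0],
    [0,0,0],
    [0,0,0],
    [0,0,0],
    [0,0,0],
    [0,0,0],
    [0,0,0],
  ],
  claw=[0,0,0,0,0,0,0,0],
  force=60,
)

```text
t: 4.63
tool_pos: [423.1, -243.1, 58.3]
tcp_rot: [-0.287, 3.128, -0.001]
contact_force: [0.7, -0.2, 3.7]
finger_gap: 0.129
grasp_force: 60.0
```

```bash
python3 - <<'E'
from h import *
st(); go(460,-20,59,3);go(470,203,59,-3.4)
w=optics.grab_frame("wrist"); cv2.imwrite("pics/w3.png",w["img"])
E
```

```text
t 4.6 [ 423.1 -243.1   58.3] head 10.49 F [ 0.7 -0.2  3.7] M [-0.08  0.07 -0.04] gap 0.129 grip 60
turn [-0.001  0.     0.131] travel [-76.9 212.7  -0.9]
turn [-0.001  0.     0.242] travel [-127.3  430.1   -1. ]
```

>>> move_arm(
  angular=[
    [0,0,0],
    [0,0,0],
    [0,0,0.02],
    [0,0,0.04],
    [0,0,0.06],
    [0,0,0.08],
    [0,0,0.1],
    [0,0,0.12],
  ],
  travel=[
    [0,0,-1.5],
    [-2,8,-1.5],
    [-8,30,-1.5],
    [-16,60,-1.5],
    [-25,90,-1.5],
    [-33,120,-1.5],
    [-41,150,-1.5],
    [-49,180,-1.5],
  ],
  claw=[0,0,0,0,0,0,0,0],
)

```text
t: 5.35
tool_pos: [437.6, -54.8, 59.2]
tcp_rot: [0.098, -3.139, -0.001]
contact_force: [0.7, 1.0, -1.5]
finger_gap: 0.129
grasp_force: 59.2
```

```bash
python3 - <<'E'
from h import *
st(); go(460,200,59.5,-3.4)
E
```

```text
t 5.3 [437.6 -54.8  59.2] head 3.56 F [ 0.7  1.  -1.5] M [-0.01  0.05  0.02] gap 0.129 grip 59
turn [ 0.001 -0.001  0.122] travel [-3.820e+01  2.529e+02 -1.000e-01]
```

>>> move_arm(
  angular=[
    [0,0,0.02],
    [0,0,0.04],
    [0,0,0.06],
    [0,0,0.08],
    [0,0,0.1],
    [0,0,0.12],
    [0,0,0.122],
    [0,0,0.122],
  ],
  travel=[
    [-5,33,0],
    [-11,66,0],
    [-16,100,0],
    [-22,135,0],
    [-27,170,0],
    [-32,205,0],
    [-37,235,0],
    [-38,249,0],
  ],
  claw=[0,0,0,0,0,0,0,0],
)

```text
t: 6.02
tool_pos: [459.6, 197.4, 59.2]
tcp_rot: [-0.088, -3.14, -0.001]
contact_force: [0.5, -0.4, -1.8]
finger_gap: 0.127
grasp_force: 59.3
```

```bash
python3 - <<'E'
from h import *
st(); go(460,200,59.5,-3.4)
a=optics.grab_frame("side");b=optics.grab_frame("scene");w=optics.grab_frame("wrist")
r=lambda i,x,y,w,h,W,H:cv2.resize(i[y:y+h,x:x+w],(W,H),interpolation=cv2.INTER_CUBIC)
cv2.imwrite("pics/m3.png",np.vstack([np.hstack([cv2.resize(w["img"],(400,300)),r(a["img"],95,160,200,150,400,300)]),np.hstack([r(b["img"],170,150,180,135,400,300),r(a["img"],150,200,120,90,400,300)])]))
E
```

```text
t 6.0 [459.6 197.4  59.2] head -3.23 F [ 0.5 -0.4 -1.8] M [-0.02  0.13  0.01] gap 0.127 grip 59
turn [ 0.    -0.001  0.003] travel [-0.3  2.6 -0.3]
```

View pics/m3.png

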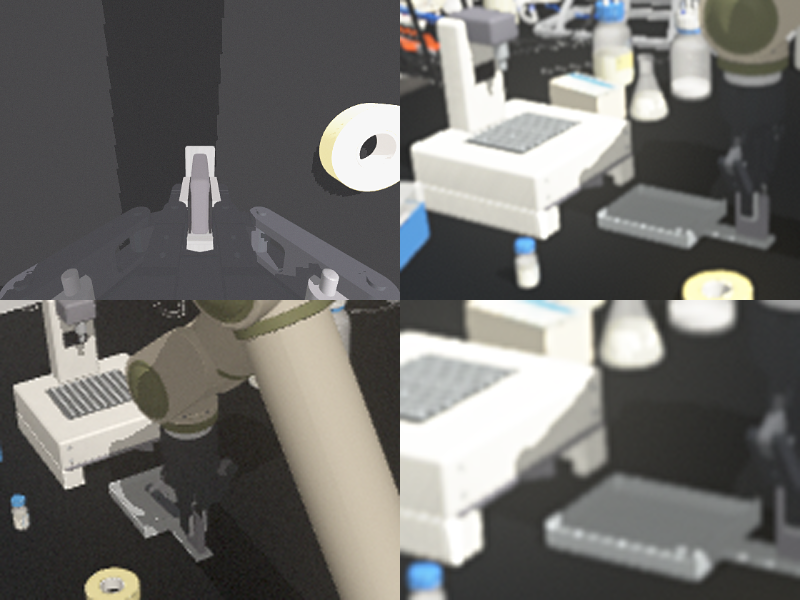

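Tray is held by the fin, lying flat with its nose ahead of the opening (side crop: nose corners ~(548,517),(617,478); mouth between feet inner corners (485,545) and (580,475)). I'll use the tray as a reference to remove the camera bias.

```bash
python3 - <<'E'
from h import *
a=optics.grab_frame("side");b=optics.grab_frame("scene")
h=np.radians(-3.3);c,s=np.cos(h),np.sin(h)
T=lambda x,y,z:np.array([459.6+c*(x+125)-s*y,197.4+s*(x+125)+c*y,z])
for f,k,p,q in((a,"side",(194.4,265.1),(65,48,16)),(a,"side",(215.1,253.4),(65,-48,16)),(b,"scene",(219.5,234.2),(65,48,16))):
    print(k,"pred",T(*q).round(1),proj(f,T(*q)),"seen",ray(f,*p,q[2]))
print("side foot inner L",ray(a,175.5,273.5,0),"inner R",ray(a,204,252.5,0))
for i,fr in(("side",a),("scene",b)):
  for P in ((-100,68),(-100,-68),(-100,100)):
    d=np.radians(-3.45); print(i,P,proj(fr,[783.6+np.cos(d)*P[0]-np.sin(d)*P[1],180+np.sin(d)*P[0]+np.cos(d)*P[1],0]))
E
```

```text
side pred [652.  234.4  16. ] [192.2 267. ] seen [652.2 223.6  16. ]
side pred [646.5 138.5  16. ] [213.1 251.9] seen [637.3 144.6  16. ]
scene pred [652.  234.4  16. ] [218.2 232.7] seen [642.3 234.8  16. ]
side foot inner L [688.8 253.4   0. ] inner R [684.8 121.2   0. ]
side (-100, 68) [175.7 273.7]
side (-100, -68) [206.2 252.4]
side (-100, 100) [167.6 279.3]
scene (-100, 68) [208.6 233.4]
scene (-100, -68) [244.7 221.1]
scene (-100, 100) [199.7 236.5]
```

>>> move_arm(
  angular=[
    [0,0,0.003],
    [0,0,0.003],
    [0,0,0.003],
    [0,0,0.003],
    [0,0,0.003],
    [0,0,0.003],
    [0,0,0.003],
    [0,0,0.003],
  ],
  travel=[
    [-6,2,0],
    [-12,2,0],
    [-19,2,0],
    [-26,2,0],
    [-33,2,0],
    [-40,2,0],
    [-46,2,0],
    [-46,2,0],
  ],
  claw=[0,0,0,0,0,0,0,0],
)

```text
t: 6.93
tool_pos: [507.8, 193.0, 59.5]
tcp_rot: [0.098, 3.139, 0.0]
contact_force: [-0.5, 0.3, -1.6]
finger_gap: 0.132
grasp_force: 59.3
```

```bash
python3 -c "
from h import *
st()"
```

```text
t 6.9 [507.8 193.   59.5] head -3.57 F [-0.5  0.3 -1.6] M [-0.03  0.12  0.01] gap 0.132 grip 59
```

>>> move_arm(
  angular=[
    [0,0,0],
    [0,0,0],
    [0,0,0],
    [0,0,0],
    [0,0,0],
    [0,0,0],
    [0,0,0],
    [0,0,0],
  ],
  travel=[
    [-1,2,0],
    [-2,3,0],
    [-4,3,0],
    [-6,3,0],
    [-8,3,0],
    [-10,3,0],
    [-12,3,0],
    [-12,3,0],
  ],
  claw=[0,0,0,0,0,0,0,0],
)

```text
t: 7.6
tool_pos: [519.1, 195.4, 59.5]
tcp_rot: [0.097, 3.14, 0.0]
contact_force: [0.7, -0.4, -1.6]
finger_gap: 0.127
grasp_force: 59.3
```

>>> move_arm(
  angular=[
    [0,0,0],
    [0,0,0],
    [0,0,0],
    [0,0,0],
  ],
  travel=[
    [-2,0,0],
    [-4,0,0],
    [-5,0,0],
    [-5,0,0],
  ],
  claw=[0,0,0,0],
)

```text
t: 7.93
tool_pos: [523.9, 195.1, 59.5]
tcp_rot: [0.097, 3.14, 0.0]
contact_force: [-0.5, -0.3, -1.7]
finger_gap: 0.13
grasp_force: 59.3
```

>>> move_arm(
  angular=[
    [0,0,0],
    [0,0,0],
    [0,0,0],
    [0,0,0],
  ],
  travel=[
    [-2,0,0],
    [-3,0,0],
    [-4,0,0],
    [-4,0,0],
  ],
  claw=[0,0,0,0],
)

```text
t: 8.27
tool_pos: [527.9, 194.9, 59.5]
tcp_rot: [0.097, 3.14, 0.0]
contact_force: [-0.2, -0.2, -1.2]
finger_gap: 0.129
grasp_force: 59.3
```

```bash
python3 -c "
from h import *
st()"
```

```text
t 8.3 [527.9 194.9  59.5] head -3.54 F [-0.2 -0.2 -1.2] M [0.01 0.11 0.02] gap 0.129 grip 59
```

>>> move_arm(
  angular=[
    [0,0,0],
    [0,0,0],
    [0,0,0],
    [0,0,0],
  ],
  travel=[
    [-1,0,0],
    [-2,0,0],
    [-3,0,0],
    [-3,0,0],
  ],
  claw=[0,0,0,0],
)

```text
t: 8.6
tool_pos: [529.6, 195.1, 59.1]
tcp_rot: [-0.096, -3.137, -0.0]
contact_force: [-6.3, 1.9, 0.9]
finger_gap: 0.129
grasp_force: 59.7
```

```bash
python3 -c "
from h import *
st()"
```

```text
t 8.6 [529.6 195.1  59.1] head -3.52 F [-6.3  1.9  0.9] M [0.34 0.93 0.1 ] gap 0.129 grip 60
```

>>> move_arm(
  angular=[
    [0,0,0],
    [0,0,0],
    [0,0,0],
    [0,0,0],
    [0,0,0],
    [0,0,0],
  ],
  travel=[
    [2,0,0],
    [2,2,0],
    [2,4,0],
    [1,5,0],
    [0,5,0],
    [0,5,0],
  ],
  claw=[0,0,0,0,0,0],
)

```text
t: 9.1
tool_pos: [531.3, 199.8, 59.5]
tcp_rot: [0.097, 3.14, 0.0]
contact_force: [-0.1, -0.2, -2.0]
finger_gap: 0.129
grasp_force: 59.3
```

```bash
python3 -c "
from h import *
st()"
```

```text
t 9.1 [531.3 199.8  59.5] head -3.54 F [-0.1 -0.2 -2. ] M [0.03 0.07 0.03] gap 0.129 grip 59
```

>>> move_arm(
  angular=[
    [0,0,0],
    [0,0,0],
    [0,0,0],
    [0,0,0],
    [0,0,0],
  ],
  travel=[
    [-1,0,0],
    [-2,0,0],
    [-3,0,0],
    [-4,0,0],
    [-4,0,0],
  ],
  claw=[0,0,0,0,0],
)

```text
t: 9.52
tool_pos: [534.5, 199.6, 59.3]
tcp_rot: [-0.097, -3.138, -0.0]
contact_force: [-3.1, 1.4, -0.2]
finger_gap: 0.13
grasp_force: 59.5
```

```bash
python3 -c "
from h import *
st()"
```

```text
t 9.5 [534.5 199.6  59.3] head -3.53 F [-3.1  1.4 -0.2] M [0.18 0.67 0.08] gap 0.130 grip 60
```

>>> move_arm(
  angular=[
    [0,0,0],
    [0,0,0],
    [0,0,0],
    [0,0,0],
    [0,0,0],
    [0,0,0],
    [0,0,0],
    [0,0,0],
  ],
  travel=[
    [2,0,0],
    [2,2,0],
    [2,4,0],
    [1,4,0],
    [0,4,0],
    [-1.5,4,0],
    [-3,4,0],
    [-3,4,0],
  ],
  claw=[0,0,0,0,0,0,0,0],
)

```text
t: 10.18
tool_pos: [538.4, 203.2, 59.4]
tcp_rot: [-0.097, -3.14, -0.0]
contact_force: [0.6, 0.6, -1.0]
finger_gap: 0.127
grasp_force: 59.3
```

```bash
python3 -c "
from h import *
st()"
```

```text
t 10.2 [538.4 203.2  59.4] head -3.55 F [ 0.6  0.6 -1. ] M [0.07 0.19 0.11] gap 0.127 grip 59
```

>>> move_arm(
  angular=[
    [0,0,0],
    [0,0,0],
    [0,0,0],
    [0,0,0],
    [0,0,0],
  ],
  travel=[
    [-1,0,0],
    [-2,0,0],
    [-3,0,0],
    [-4,0,0],
    [-4,0,0],
  ],
  claw=[0,0,0,0,0],
)

```text
t: 10.6
tool_pos: [539.6, 203.8, 58.8]
tcp_rot: [-0.096, -3.133, -0.0]
contact_force: [-14.0, 4.0, 3.2]
finger_gap: 0.13
grasp_force: 60.1
```

```bash
python3 -c "
from h import *
st()"
```

```text
t 10.6 [539.6 203.8  58.8] head -3.52 F [-14.    4.    3.2] M [ 0.7  1.9 -0. ] gap 0.130 grip 60
```

>>> move_arm(
  angular=[
    [0,0,0],
    [0,0,0],
    [0,0,0],
    [0,0,0],
    [0,0,0],
    [0,0,0],
    [0,0,0],
    [0,0,0],
  ],
  travel=[
    [3,0,0],
    [5,0,0],
    [5,2,0],
    [5,3.5,0],
    [4,3.5,0],
    [2,3.5,0],
    [0,3.5,0],
    [0,3.5,0],
  ],
  claw=[0,0,0,0,0,0,0,0],
)

```text
t: 11.27
tool_pos: [542.5, 206.5, 59.3]
tcp_rot: [-0.097, -3.139, -0.0]
contact_force: [-0.8, 0.4, -2.4]
finger_gap: 0.132
grasp_force: 59.2
```

```bash
python3 -c "
from h import *
st()"
```

```text
t 11.3 [542.5 206.5  59.3] head -3.55 F [-0.8  0.4 -2.4] M [0.11 0.41 0.08] gap 0.132 grip 59
```

>>> move_arm(
  angular=[
    [0,0,0],
    [0,0,0],
    [0,0,0],
    [0,0,0],
    [0,0,0],
  ],
  travel=[
    [-0.5,1,0],
    [-1.5,2,0],
    [-2.5,2,0],
    [-3,2,0],
    [-3,2,0],
  ],
  claw=[0,0,0,0,0],
)

```text
t: 11.68
tool_pos: [545.8, 208.3, 59.5]
tcp_rot: [0.097, 3.14, 0.0]
contact_force: [-0.7, -0.1, -1.9]
finger_gap: 0.13
grasp_force: 59.3
```

```bash
python3 -c "
from h import *
st()"
```

```text
t 11.7 [545.8 208.3  59.5] head -3.55 F [-0.7 -0.1 -1.9] M [-0.02  0.12 -0.03] gap 0.130 grip 59
```

>>> move_arm(
  angular=[
    [0,0,0],
    [0,0,0],
    [0,0,0],
    [0,0,0],
  ],
  travel=[
    [-1,0,0],
    [-2,0,0],
    [-3,0,0],
    [-3,0,0],
  ],
  claw=[0,0,0,0],
)

```text
t: 12.02
tool_pos: [548.8, 208.1, 59.5]
tcp_rot: [0.097, 3.14, 0.0]
contact_force: [0.5, -0.5, -1.1]
finger_gap: 0.133
grasp_force: 59.3
```

```bash
python3 -c "
from h import *
st()"
```

```text
t 12.0 [548.8 208.1  59.5] head -3.55 F [ 0.5 -0.5 -1.1] M [0.04 0.11 0.01] gap 0.133 grip 59
```

>>> move_arm(
  angular=[
    [0,0,0],
    [0,0,0],
    [0,0,0],
    [0,0,0],
    [0,0,0],
    [0,0,0],
  ],
  travel=[
    [-1,0,0],
    [-2.5,0,0],
    [-4,0,0],
    [-5.5,0,0],
    [-7,0,0],
    [-7,0,0],
  ],
  claw=[0,0,0,0,0,0],
)

```text
t: 12.52
tool_pos: [555.9, 207.7, 59.5]
tcp_rot: [0.097, 3.14, 0.0]
contact_force: [-0.2, -0.3, -1.7]
finger_gap: 0.129
grasp_force: 59.3
```

```bash
python3 -c "
from h import *
st()"
```

```text
t 12.5 [555.9 207.7  59.5] head -3.55 F [-0.2 -0.3 -1.7] M [ 0.02  0.09 -0.02] gap 0.129 grip 59
```

>>> move_arm(
  angular=[
    [0,0,0],
    [0,0,0],
    [0,0,0],
    [0,0,0],
  ],
  travel=[
    [0,0.7,0],
    [0,1.4,0],
    [0,2,0],
    [0,2,0],
  ],
  claw=[0,0,0,0],
)

```text
t: 12.85
tool_pos: [555.6, 209.9, 59.5]
tcp_rot: [-0.097, -3.14, -0.0]
contact_force: [0.3, -0.0, -1.2]
finger_gap: 0.129
grasp_force: 59.3
```

```bash
python3 -c "
from h import *
st()"
```

```text
t 12.8 [555.6 209.9  59.5] head -3.53 F [ 0.3 -0.  -1.2] M [-0.04  0.14 -0.03] gap 0.129 grip 59
```

>>> move_arm(
  angular=[
    [0,0,0],
    [0,0,0],
    [0,0,0],
    [0,0,0],
  ],
  travel=[
    [0,0.5,0],
    [0,1,0],
    [0,1.5,0],
    [0,1.5,0],
  ],
  claw=[0,0,0,0],
)

```text
t: 13.18
tool_pos: [555.6, 211.1, 59.4]
tcp_rot: [-0.098, -3.14, 0.0]
contact_force: [-0.3, -1.6, -1.0]
finger_gap: 0.129
grasp_force: 59.5
```

```bash
python3 -c "
from h import *
st()"
```

```text
t 13.2 [555.6 211.1  59.4] head -3.56 F [-0.3 -1.6 -1. ] M [-0.31  0.3  -0.3 ] gap 0.129 grip 60
```

>>> move_arm(
  angular=[
    [0,0,0],
    [0,0,0],
    [0,0,0],
    [0,0,0],
    [0,0,0],
    [0,0,0],
    [0,0,0],
    [0,0,0],
  ],
  travel=[
    [0,-1,0],
    [0,-1.5,0],
    [-2,-1.5,0],
    [-4,-1.5,0],
    [-7,-1.5,0],
    [-10,-1.5,0],
    [-12,-1.5,0],
    [-12,-1.5,0],
  ],
  claw=[0,0,0,0,0,0,0,0],
)

```text
t: 13.85
tool_pos: [568.1, 208.9, 59.5]
tcp_rot: [0.097, 3.14, 0.0]
contact_force: [-0.3, 0.1, -1.8]
finger_gap: 0.131
grasp_force: 59.3
```

```bash
python3 -c "
from h import *
st()"
```

```text
t 13.8 [568.1 208.9  59.5] head -3.55 F [-0.3  0.1 -1.8] M [0.01 0.04 0.03] gap 0.131 grip 59
```

>>> move_arm(
  angular=[
    [0,0,0],
    [0,0,0],
    [0,0,0],
    [0,0,0],
    [0,0,0],
    [0,0,0],
    [0,0,0],
    [0,0,0],
  ],
  travel=[
    [-2,0,0],
    [-4,0,0],
    [-6,0,0],
    [-9,0,0],
    [-12,0,0],
    [-14,0,0],
    [-15,0,0],
    [-15,0,0],
  ],
  claw=[0,0,0,0,0,0,0,0],
)

```text
t: 14.52
tool_pos: [582.8, 208.0, 59.4]
tcp_rot: [0.097, 3.14, -0.0]
contact_force: [-0.6, -0.2, -1.0]
finger_gap: 0.128
grasp_force: 59.3
```

```bash
python3 -c "
from h import *
st()"
```

```text
t 14.5 [582.8 208.   59.4] head -3.55 F [-0.6 -0.2 -1. ] M [0.02 0.11 0.03] gap 0.128 grip 59
```

>>> move_arm(
  angular=[
    [0,0,0],
    [0,0,0],
    [0,0,0],
    [0,0,0],
    [0,0,0],
    [0,0,0],
    [0,0,0],
    [0,0,0],
  ],
  travel=[
    [-2,0,0],
    [-4,0,0],
    [-6,0,0],
    [-9,0,0],
    [-12,0,0],
    [-14,0,0],
    [-15,0,0],
    [-15,0,0],
  ],
  claw=[0,0,0,0,0,0,0,0],
)

```text
t: 15.18
tool_pos: [597.8, 207.1, 59.4]
tcp_rot: [0.097, 3.14, -0.0]
contact_force: [-0.5, -0.0, -1.8]
finger_gap: 0.128
grasp_force: 59.3
```

```bash
python3 -c "
from h import *
st()"
```

```text
t 15.2 [597.8 207.1  59.4] head -3.54 F [-0.5 -0.  -1.8] M [0.   0.12 0.01] gap 0.128 grip 59
```

>>> move_arm(
  angular=[
    [0,0,0],
    [0,0,0],
    [0,0,0],
    [0,0,0],
    [0,0,0],
    [0,0,0],
    [0,0,0],
    [0,0,0],
  ],
  travel=[
    [-2,0,0],
    [-4,0,0],
    [-6,0,0],
    [-8,0,0],
    [-10,0,0],
    [-12,0,0],
    [-13,0,0],
    [-13,0,0],
  ],
  claw=[0,0,0,0,0,0,0,0],
)

```text
t: 15.85
tool_pos: [610.8, 206.3, 59.5]
tcp_rot: [0.097, 3.14, -0.0]
contact_force: [0.3, -0.2, -1.5]
finger_gap: 0.131
grasp_force: 59.3
```

```bash
python3 -c "
from h import *
st()"
```

```text
t 15.8 [610.8 206.3  59.5] head -3.55 F [ 0.3 -0.2 -1.5] M [-0.    0.13  0.02] gap 0.131 grip 59
```

>>> move_arm(
  angular=[
    [0,0,0],
    [0,0,0],
    [0,0,0],
    [0,0,0],
    [0,0,0],
    [0,0,0],
    [0,0,0],
    [0,0,0],
  ],
  travel=[
    [-1,0,0],
    [-2,0,0],
    [-3,0,0],
    [-4,0,0],
    [-5,0,0],
    [-6,0,0],
    [-7,0,0],
    [-7,0,0],
  ],
  claw=[0,0,0,0,0,0,0,0],
)

```text
t: 16.52
tool_pos: [617.8, 205.8, 59.5]
tcp_rot: [0.097, 3.14, 0.0]
contact_force: [-0.7, -0.3, -1.2]
finger_gap: 0.131
grasp_force: 59.3
```

```bash
python3 -c "
from h import *
st()"
```

```text
t 16.5 [617.8 205.8  59.5] head -3.54 F [-0.7 -0.3 -1.2] M [-0.01  0.09 -0.04] gap 0.131 grip 59
```

>>> move_arm(
  angular=[
    [0,0,0],
    [0,0,0],
    [0,0,0],
    [0,0,0],
    [0,0,0],
  ],
  travel=[
    [-1,0,0],
    [-2,0,0],
    [-3,0,0],
    [-4,0,0],
    [-4,0,0],
  ],
  claw=[0,0,0,0,0],
)

```text
t: 16.93
tool_pos: [621.8, 205.6, 59.5]
tcp_rot: [0.097, 3.14, 0.0]
contact_force: [0.7, 0.1, -0.4]
finger_gap: 0.128
grasp_force: 59.3
```

```bash
python3 -c "
from h import *
st()"
```

```text
t 16.9 [621.8 205.6  59.5] head -3.54 F [ 0.7  0.1 -0.4] M [-0.03  0.11 -0.02] gap 0.128 grip 59
```

>>> move_arm(
  angular=[
    [0,0,0],
    [0,0,0],
    [0,0,0],
    [0,0,0],
    [0,0,0],
  ],
  travel=[
    [-1,0,0],
    [-2,0,0],
    [-3,0,0],
    [-4,0,0],
    [-4,0,0],
  ],
  claw=[0,0,0,0,0],
)

```text
t: 17.35
tool_pos: [625.8, 205.4, 59.5]
tcp_rot: [0.097, 3.14, 0.0]
contact_force: [1.0, -0.2, -1.5]
finger_gap: 0.131
grasp_force: 59.3
```

```bash
python3 -c "
from h import *
st()"
```

```text
t 17.4 [625.8 205.4  59.5] head -3.54 F [ 1.  -0.2 -1.5] M [-0.    0.1  -0.02] gap 0.131 grip 59
```

>>> move_arm(
  angular=[
    [0,0,0],
    [0,0,0],
    [0,0,0],
    [0,0,0],
    [0,0,0],
  ],
  travel=[
    [-1,0,0],
    [-2,0,0],
    [-3,0,0],
    [-3.5,0,0],
    [-3.5,0,0],
  ],
  claw=[0,0,0,0,0],
)

```text
t: 17.77
tool_pos: [629.0, 205.2, 59.4]
tcp_rot: [-0.097, -3.14, 0.0]
contact_force: [-0.3, -0.4, -1.9]
finger_gap: 0.131
grasp_force: 59.4
```

```bash
python3 -c "
from h import *
st()"
```

```text
t 17.8 [629.  205.2  59.4] head -3.54 F [-0.3 -0.4 -1.9] M [-0.03  0.21  0.03] gap 0.131 grip 59
```

>>> move_arm(
  angular=[
    [0,0,0],
    [0,0,0],
    [0,0,0],
    [0,0,0],
  ],
  travel=[
    [-1,0,0],
    [-2,0,0],
    [-2.5,0,0],
    [-2.5,0,0],
  ],
  claw=[0,0,0,0],
)

```text
t: 18.1
tool_pos: [629.1, 205.2, 59.1]
tcp_rot: [-0.096, -3.133, 0.002]
contact_force: [-15.7, -0.8, 5.5]
finger_gap: 0.129
grasp_force: 60.5
```

```bash
python3 -c "
from h import *
st()"
```

```text
t 18.1 [629.1 205.2  59.1] head -3.51 F [-15.7  -0.8   5.5] M [-0.19  2.08 -0.09] gap 0.129 grip 60
```

Firm stop at x≈629 (pure −x force). Ease the load, set the fin down, open.

>>> move_arm(
  angular=[
    [0,0,0],
    [0,0,0],
    [0,0,0],
    [0,0,0],
    [0,0,0],
    [0,0,0],
    [0,0,0],
    [0,0,0],
  ],
  travel=[
    [1,0,0],
    [2.1,0,0.5],
    [2.1,0,1.2],
    [2.1,0,1.2],
    [2.1,0,1.2],
    [2.1,0,1.2],
    [2.1,0,1.2],
    [2.1,0,1.2],
  ],
  claw=[0,0,0,0,40,40,40,40],
)

```text
t: 18.77
tool_pos: [629.7, 205.2, 58.4]
tcp_rot: [0.097, 3.139, 0.0]
contact_force: [0.8, -0.1, -0.1]
finger_gap: 0.469
grasp_force: 0.0
```

```bash
python3 -c "
from h import *
st()
f=optics.grab_frame('wrist');cv2.imwrite('pics/w4.png',f['img'])"
```

```text
t 18.8 [629.7 205.2  58.4] head -3.55 F [ 0.8 -0.1 -0.1] M [-0.04  0.02 -0.01] gap 0.469 grip 0
```

View pics/w4.png

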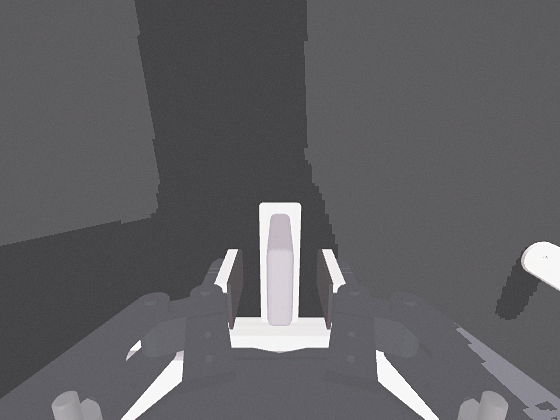

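The fingers are clear of the fin on both sides (fin x 268–292, pads at 238 and 325). Retreat upward.

>>> move_arm(
  angular=[
    [0,0,0],
    [0,0,0],
    [0,0,0],
    [0,0,0],
    [0,0,0],
    [0,0,0],
    [0,0,0],
    [0,0,0],
  ],
  travel=[
    [0,0,-8],
    [0,0,-20],
    [0,0,-40],
    [0,0,-65],
    [10,0,-95],
    [40,0,-120],
    [75,0,-130],
    [110,0,-130],
  ],
  claw=[40,40,40,40,40,40,40,40],
)

```text
t: 19.48
tool_pos: [519.5, 212.1, 192.3]
tcp_rot: [0.097, 3.133, 0.002]
contact_force: [0.7, 0.4, 0.9]
finger_gap: 0.467
grasp_force: 0.0
```

```bash
python3 -c "
from h import *
st()
f=optics.grab_frame('wrist');a=optics.grab_frame('side')['img']
b=cv2.resize(a[180:300,95:255],(400,300),interpolation=cv2.INTER_CUBIC)
cv2.imwrite('pics/w5.png',np.hstack([cv2.resize(f['img'],(400,300)),b]))"
```

```text
t 19.5 [519.5 212.1 192.3] head -3.56 F [0.7 0.4 0.9] M [-0.01 -0.   -0.  ] gap 0.467 grip 0
```

View pics/w5.png

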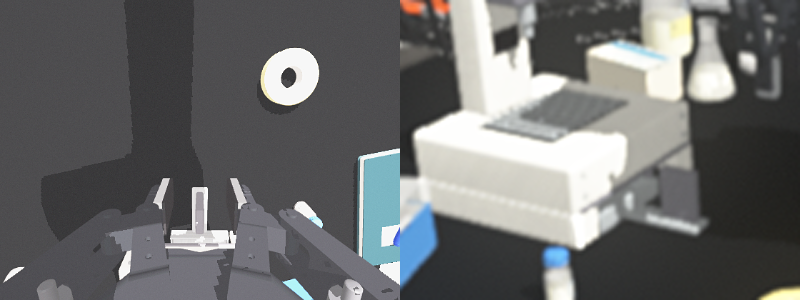

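The side crop shows the front panel flush between the dispenser's feet at about (615,210) and the fin standing free at (682,195). The vial, tape and flask stand where they were.

```bash
python3 -c "
from h import *
print(workorder.finish_job())"
```

```text
the job is handed in; nothing more can be done
None
```

The drip tray is fully home against the back stop under the dispenser, its front panel looks flush with the housing, the gripper has let go and backed clear, and the job was handed in at about 19.5 s (limit 56 s); no bystander was touched, and the verdict was not reported.

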